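# Rearrange three wood turnings onto their own stands

## Task

The three wood turnings have been put on one another's round stands. Swap them round, parking one of them on the empty cork mat on the way, so that the candlestick ends in the large stand, the pepper mill in the medium stand and the chess rook in the small stand, each upright with its foot fully down inside the rim. Let none of them topple, and leave the sanding block, the wax tin and the chuck key where they lie.

Things in the scene. Friction and masses are not known exactly. Their poses are not given: they have to be found in the camera images.
- candlestick: Turned wooden candlestick, loose, about 0.28 kg, a body of revolution 140 mm tall. Foot 90 mm across, thin stem (24 mm), on top a cylindrical cup 40 mm across from 104 to 140 mm above the underside: grip it there, about 124 mm up. At the start it stands across the rim of the medium stand. Origin: centre of the underside; z up along its axis.
- mill: Turned wooden pepper mill, loose, about 0.25 kg, a body of revolution 123 mm tall including a small steel knob. Foot 62 mm across, waisted body up to 50 mm, on top a cylindrical head 43 mm across from 75 to 106 mm above the underside: grip it there, about 94 mm up. At the start it stands across the rim of the small stand. Origin: centre of the underside; z up along its axis.
- rook: Turned wooden chess rook (castle), loose, about 0.05 kg, 78 mm tall. Foot 36 mm across, neck 22 mm, cylindrical head 32 mm across from 44 to 70 mm above the underside with four battlements 8 mm high on top: grip the head, about 62 mm up. At the start it stands inside the recess of the large stand. Origin: centre of the underside; z up along its axis.
- large_stand: Round plywood stand fixed to the bench, 134 mm across, 16 mm high, with a round recess 108 mm across and 9 mm deep (its floor is 7 mm above the bench). For the candlestick. Origin: centre of the underside, at bench height.
- medium_stand: Round plywood stand fixed to the bench, 106 mm across, 16 mm high, with a round recess 80 mm across and 9 mm deep (floor 7 mm above the bench). For the mill. Origin: centre of the underside, at bench height.
- small_stand: Round plywood stand fixed to the bench, 80 mm across, 16 mm high, with a round recess 54 mm across and 9 mm deep (floor 7 mm above the bench). For the rook. Origin: centre of the underside, at bench height.
- cork_mat: Flat square cork mat fixed to the bench, 130 x 130 mm, 5 mm thick, empty at the start: the free spot. Origin: centre of the underside, at bench height.
- sanding_block: Loose cork sanding block, 80 x 43 x 24 mm, lying on the bench; not to be moved. Origin: centre of the underside, x along its length.
- wax_tin: Loose round metal tin, 65 mm across, 29 mm high, on the bench; not to be moved. Origin: centre of the underside.
- chuck_key: Loose steel T-shaped chuck key, 99 mm long, 80 mm across its bar, 14 mm high, lying on the bench; not to be moved. Origin: on the bench near the middle of the shank, the bar 35 mm away along its +x.
Mind the look-alikes: they are no part of the job. What is shaped like the mill but blue or pink is not meant.

How it is judged:
By the outcome, as a careful person would: the job done as asked, in the order asked, and still so for the second after the job is handed in, with the robot touching nothing.
It also fails if it takes over 120 s, if anything falls off the work surface, if the arm or the gripper's body presses on something with over 40 N, if the wrist force passes 120 N, or if a joint passes its speed limit or range.

## Robot

A 6-joint arm with a two-finger parallel gripper is mounted at the origin on the work surface. World frame = base frame: x ahead of the robot, y to its left, z up, the work surface at z = 0. Lengths are in mm, angles in rad, forces in N, time in s.
With the tool pointing down it reaches from about 400 to 925 mm from the base axis. Payload 12.5 kg.
Tool frame: the origin (TCP) lies at the very end of the fingers, on their centre line; the grasp point (between the pads) lies 19 mm behind it; x points along the fingers, y is the direction in which the jaws open and shut, and the axes are right-handed (so a half turn about x gives the same grasp; the last joint's range is limited). The gripper opens to 95 mm and grips with 3 to 60 N. Pads are 20 mm wide; open, the fingers measure 119 mm over their backs; the gripper's body (75 mm by 180 mm) begins 59 mm behind the grasp point.
Start: joints at [1.056, 0.491, 1.559, -0, 1.092, -0.106], TCP at [248.428, 573.524, 214.661] pointing down, gripper open.
Joint ranges: [-3.1, 3.1], [-0.84, 2.19], [0.05, 2.79], [-1.13, 4.28], [0.06, 2.93], [-2.69, 2.69]. Speed limits (rad/s): [2.22, 2.22, 2.79, 3.14, 3.14, 3.14].

## Interface

Orientations are given as [roll, pitch, yaw] about the fixed x, y, z axes, in that order (R = Rz(yaw) Ry(pitch) Rx(roll)).
In Python, from cell import env, optics, job gives the robot as it stands.
- The arm moves only by the shell command python3 -m handwheel 'ROWS' [OPENING]. ROWS is JSON, a list of rows, each an object with "travel": the shift along the world's x, y, z in mm, a list of three; "roll": the turn about the world's z in degrees. In form: [{"travel": [dx, dy, dz], "roll": roll}, ...]. A call has 1 to 8 rows; each row is the pose to reach, as a shift and turn from the pose commanded when the call began; what a row does not reach only later rows make up. A row lasts 1/10 s, in which the tool goes at most 50 mm and 8.59 degrees, less where a joint would pass 70% of its speed; a pose out of reach is approached as far as the arm can. A call with a gripper value outside its range is refused whole. OPENING is the closure, from -1 (fully open) to 1 (shut), set as the call begins (- or left out, the last holds). The fingers move at their own pace and stop on an object; the grip force is fixed at half the most. Time passes only in rows, so rows that repeat a pose let the fingers close. It gives the time, the measured TCP pose, the force and the opening at its end, in the units of the state.
- env.state(): the state, without advancing time (a new reading comes with each control period).
- optics.read_camera(name): name is "scene" or "top"; returns the picture (384x512x3 uint8, red, green, blue); there is no depth.
- optics.camera_params(name): a dict with "fx", "fy", "cx", "cy" (pixels), "world_from_camera" (4x4, takes a point from camera to world coordinates). Camera axes: x right, y up, looking along -z (the intrinsics and any distortion apply to the point x, -y, -z); pixel columns grow to the right and rows downward; lengths in mm; the calibration is good to about 2 mm. A picture is of the moment at which its call begins. camera_params takes no time and is no camera call.
- job.job_done(): hands the job in, once; it reports no verdict.
The state is a dict: "t": time; "joints": joint angles; "qvel": joint speeds; "tau": joint torques, N m; "eef_pos": TCP position; "tcp_rot": TCP orientation; "ft_force": force on the tool from outside, world axes, zero at the start; "moment": the same for the moment, N m; "opening": opening from 0.0 (shut) to 1.0 (fully open).
Only numpy, scipy, OpenCV 4.12 (cv2) and the standard library are available. Lean on these libraries where they do the work, as an engineer would, in place of code of your own. Each camera call takes 0.05 s, during which the arm holds its last target.

## Working session

There is one attempt and no reset: what is moved stays moved. The work goes in short steps, Python scripts to look and compute and a shell command to move; the robot and the scene stay as the last step left them, time stands still between calls to the robot, and variables do not carry over. Pictures are saved under pics/ and viewed, and the job is handed in when it is done.

```bash
ls; mkdir -p pics; python3 - <<'E'
from cell import env, optics, job
import cv2
print(env.state())
for n in ("scene","top"):
    im=optics.read_camera(n); cv2.imwrite(f"pics/{n}0.png",cv2.resize(im[:,:,::-1],None,fx=1.5,fy=1.5,interpolation=cv2.INTER_CUBIC))
    cv2.imwrite(f"pics/raw_{n}0.png",im[:,:,::-1])
    print(optics.camera_params(n))
E
```

```text
pics
{'t': 0.0, 'joints': array([ 1.05645167e+00,  4.91507881e-01,  1.55948263e+00,  1.85772985e-05,
        1.09166940e+00, -1.05565557e-01]), 'qvel': array([ 0.00093699,  0.00033784, -0.00109977,  0.00109291, -0.00056173,
       -0.00039179]), 'tau': array([-2.59646826e-03, -6.12635207e+01, -2.58168554e+01,  6.91555627e-02,
        4.83236276e-02, -9.24832989e-05]), 'eef_pos': array([248.26107242, 573.30240489, 214.08242315]), 'tcp_rot': array([-1.69179872,  1.56972895, -2.10058639]), 'ft_force': array([0.98073322, 0.42010457, 0.02127891]), 'moment': array([ 0.01789233, -0.00545221,  0.02838829]), 'opening': 0.9995489364031864}
{'fx': 481.4992447385612, 'fy': 481.4992447385612, 'cx': 252.65697304569298, 'cy': 190.51309856291144, 'world_from_camera': array([[ 1.82389863e-01, -8.05686516e-01,  5.63562930e-01,
         1.20653347e+03],
       [ 9.83127563e-01,  1.57563375e-01, -9.29191981e-02,
        -1.24224591e+02],
       [-1.39331321e-02,  5.71001770e-01,  8.20830583e-01,
         1.05115423e+03],
       [ 0.00000000e+00,  0.00000000e+00,  0.00000000e+00,
         1.00000000e+00]])}
{'fx': 432.78372140274973, 'fy': 432.78372140274973, 'cx': 254.56110179474683, 'cy': 182.63571133341014, 'world_from_camera': array([[ 4.27122895e-03,  9.93702184e-01, -1.11971984e-01,
         3.71675556e+02],
       [-9.99563382e-01,  7.51633719e-03,  2.85753322e-02,
         7.77386662e+00],
       [ 2.92369892e-02,  1.11801043e-01,  9.93300420e-01,
         1.14414767e+03],
       [ 0.00000000e+00,  0.00000000e+00,  0.00000000e+00,
         1.00000000e+00]])}
```

View pics/scene0.png

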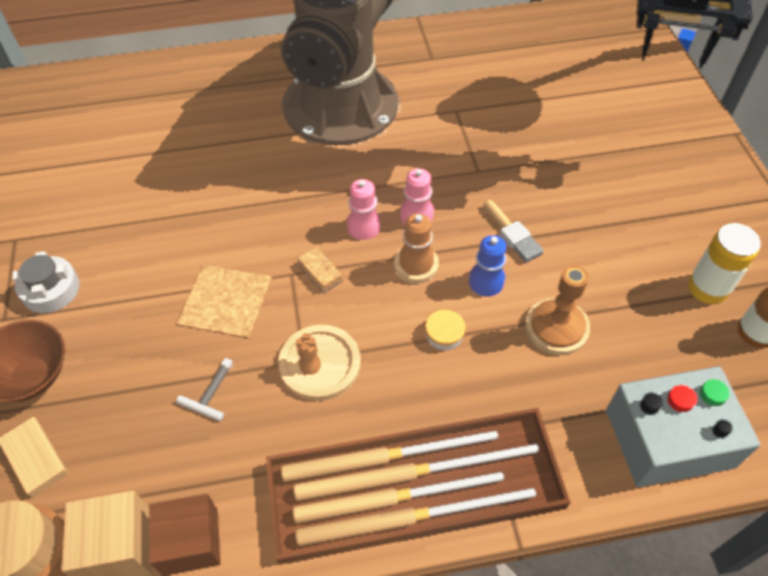

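View pics/top0.png

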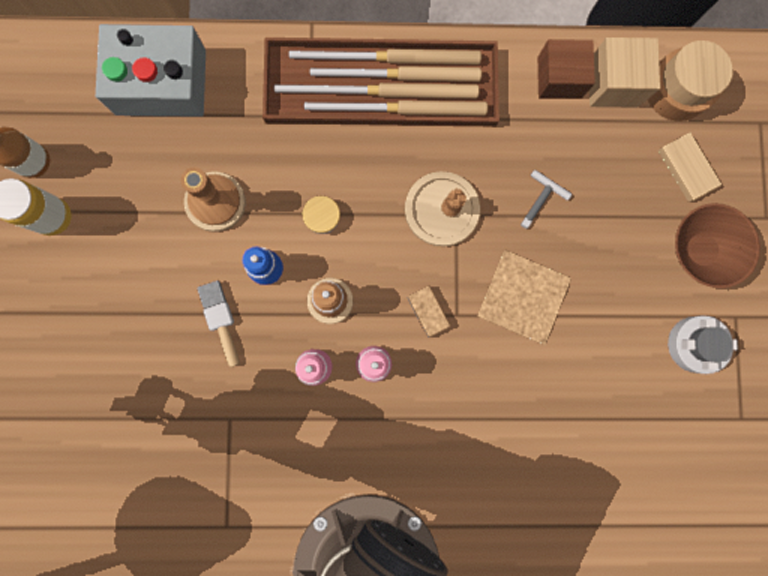

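The brown mill at about (325,297) in the enlarged top view is the one meant. It has brown wood, a steel knob, and stands on the small stand. The look-alikes are blue (262,263) and pink (312,367) and (374,363). I'll confirm this in a crop and measure.

```bash
python3 - <<'E'
import cv2, numpy as np
t=cv2.imread("pics/raw_top0.png"); s=cv2.imread("pics/raw_scene0.png")
a=cv2.resize(t[100:260,110:310],None,fx=4,fy=4,interpolation=cv2.INTER_CUBIC)[:600]
cv2.imwrite("pics/crop_top.png",t_:=cv2.resize(t[105:255,110:310],(800,600),interpolation=cv2.INTER_CUBIC))
cv2.imwrite("pics/crop_scene.png",cv2.resize(s[110:280,180:407],(800,599),interpolation=cv2.INTER_CUBIC))
hs=cv2.cvtColor(t,cv2.COLOR_BGR2HSV)
for n,p in dict(rim=(272,135),recess=(285,135),bench=(330,100),mat=(350,200),candle=(135,135)).items(): print(n,hs[p[1],p[0]])
hs=cv2.cvtColor(s,cv2.COLOR_BGR2HSV)
for n,p in dict(recess=(225,245),bench=(150,150),mat=(150,200),mill=(278,165)).items(): print(n,hs[p[1],p[0]])
E
```

```text
rim [ 17  78 219]
recess [ 16  75 225]
bench [ 14 115 178]
mat [ 15 100 215]
candle [ 14 128 197]
recess [ 24  71 254]
bench [ 14 136 225]
mat [ 16 128 231]
mill [ 13  76 167]
```

View pics/crop_top.png

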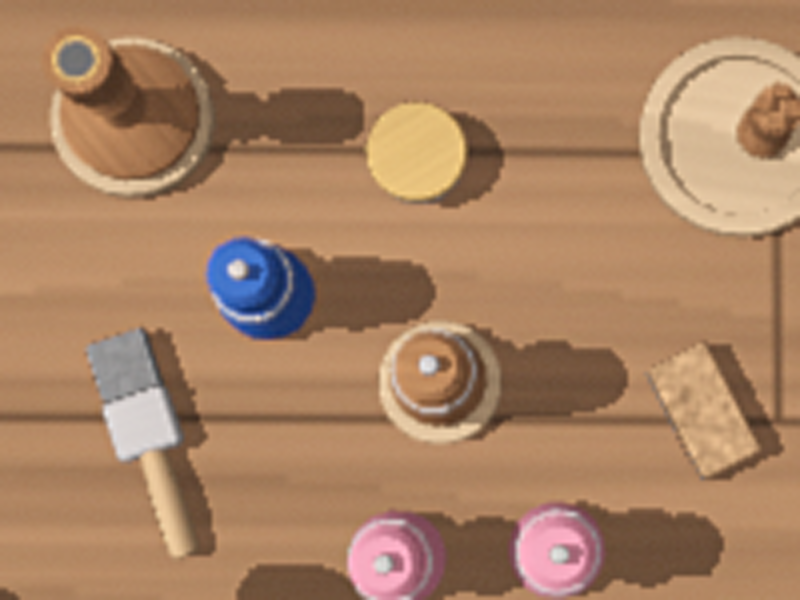

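View pics/crop_scene.png

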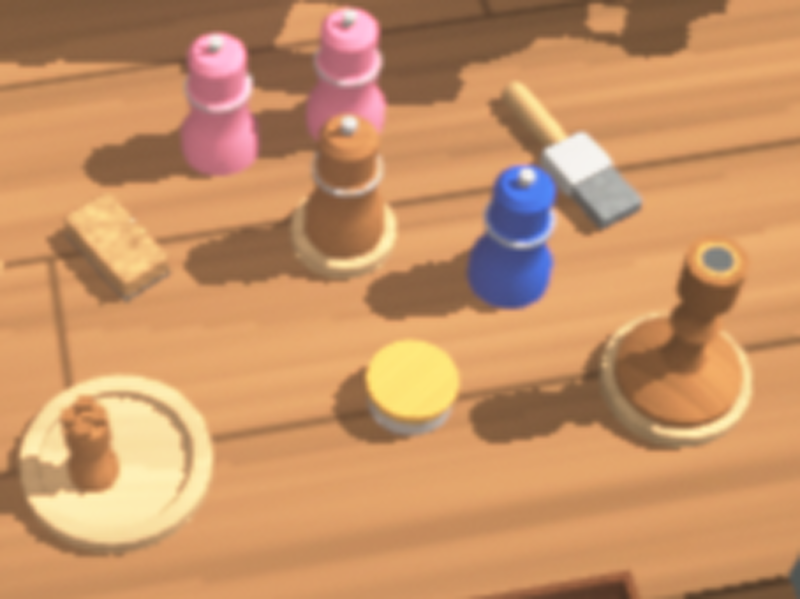

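The crop confirms it: the brown mill with its steel knob, top-crop pixel (428,364), is on the small stand. The blue mill is at (240,268) and the pink ones at (383,563) and (560,553). Next I'll fit the stands on the plane z=16 and triangulate the heads.

```bash
cat > h.py <<'E'
import cv2, numpy as np
from scipy.optimize import least_squares
from cell import optics
P={n:optics.camera_params(n) for n in("scene","top")}
def ray(n,uv):
    p=P[n];uv=np.atleast_2d(np.asarray(uv,float))
    d=np.c_[(uv[:,0]-p['cx'])/p['fx'],-(uv[:,1]-p['cy'])/p['fy'],-np.ones(len(uv))]
    W=p['world_from_camera'];return W[:3,3],d@W[:3,:3].T
def plane(n,uv,z):
    o,d=ray(n,uv);return (o+d*((z-o[2])/d[:,2])[:,None])[:,:2]
def proj(n,X):
    p=P[n];W=p['world_from_camera'];c=(np.atleast_2d(X)-W[:3,3])@W[:3,:3]
    return np.c_[p['cx']+p['fx']*c[:,0]/-c[:,2],p['cy']-p['fy']*c[:,1]/-c[:,2]]
def tri(a,b):
    A=[];B=[]
    for n,uv in(("scene",a),("top",b)):
        o,d=ray(n,uv);d=d[0]/np.linalg.norm(d[0]);M=np.eye(3)-np.outer(d,d);A.append(M);B.append(M@o)
    A=np.vstack(A);B=np.hstack(B);x,*_=np.linalg.lstsq(A,B,rcond=None);return x,np.linalg.norm(A@x-B)
def circ(pts,r=None):
    c=pts.mean(0)
    if r: f=least_squares(lambda q:np.hypot(*(pts-q).T)-r,c,loss='soft_l1',f_scale=1);return f.x,r,np.abs(f.fun).mean()
    f=least_squares(lambda q:np.hypot(*(pts-q[:2]).T)-q[2],[*c,np.hypot(*(pts-c).T).mean()],loss='soft_l1',f_scale=1);return f.x[:2],f.x[2],np.abs(f.fun).mean()
E
cat > m.py <<'E'
from h import *
t=cv2.imread("pics/raw_top0.png"); s=cv2.imread("pics/raw_scene0.png")
for n,im,c in(("top",t,dict(large=(295,139,56),medium=(142,134,46),small=(220,200,36))),("scene",s,dict(large=(213,241,60),medium=(372,217,50),small=(278,176,38)))):
    L=cv2.cvtColor(im,cv2.COLOR_BGR2LAB).astype(int); hs=cv2.cvtColor(im,cv2.COLOR_BGR2HSV).astype(int)
    m=((hs[...,1]<(97 if n=="top" else 112))&(hs[...,2]>150)&(hs[...,0]>10)&(hs[...,0]<35)).astype(np.uint8)*255
    cv2.imwrite(f"pics/mask_{n}.png",cv2.resize(m,(768,576)))
    for k,(u,v,w) in c.items():
        q=np.zeros_like(m);q[v-w:v+w,u-w:u+w]=m[v-w:v+w,u-w:u+w]
        nn,lab,st,ce=cv2.connectedComponentsWithStats(q)
        i=1+st[1:,4].argmax();cn,_=cv2.findContours((lab==i).astype(np.uint8),0,cv2.CHAIN_APPROX_NONE)
        h=cv2.convexHull(max(cn,key=len))[:,0]
        R=dict(large=67,medium=53,small=40)[k]
        a,r,e=circ(plane(n,h,16));b,_,e2=circ(plane(n,h,16),R)
        print(n,k,a.round(1),round(r,1),round(e,1),b.round(1),round(e2,1))
E
python3 m.py
```

```text
top large [ 618.  -130.5] 66.9 0.4 [ 618.  -130.5] 0.4
top medium [625.1 273.3] 50.9 0.7 [627.5 272.3] 0.9
top small [452.5  67.1] 39.5 0.4 [452.5  66.9] 0.6
scene large [ 621.4 -129.8] 67.7 0.5 [ 621.5 -129.7] 0.9
scene medium [632.9 273.4] 51.4 1.0 [630.6 272.6] 1.4
scene small [460.   66.1] 39.5 0.9 [459.6  66.3] 1.0
```

```bash
cat > fit.py <<'E'
from h import *
def sil(n,h,R,z0,z1):
    cam=P[n]['world_from_camera'][:2,3]; c=plane(n,h,z1).mean(0)
    for _ in range(6):
        a1=plane(n,h,z1);a0=plane(n,h,z0);d=(cam-c)/np.linalg.norm(cam-c)
        far=(a1-c)@d<-0.15*R; near=(a0-c)@d>0.15*R
        p=np.vstack([a1[far],a0[near]])
        f=least_squares(lambda q:np.hypot(*(p-q).T)-R,c,loss='soft_l1',f_scale=1);c=f.x
    g=a1[far]; f2=least_squares(lambda q:np.hypot(*(g-q).T)-R,c,loss='soft_l1',f_scale=1)
    return c,np.abs(f.fun).mean(),f2.x,np.abs(f2.fun).mean()
E
sed -e 's/^from h import \*/from fit import */' -e 's/^        a,r,e=.*/        a,e,b,e2=sil(n,h,R,0,16);r=R/' m.py > m2.py; python3 m2.py
python3 - <<'E'
from fit import *
# hand-picked from crops
T=lambda x,y:(110+x/4,105+y/4-0); S=lambda x,y:(180+x/3.524-.4+0.0,110+y/3.524)
for k,a,b in(("knob",S(349,125),T(428,364)),("cup",S(719,259),T(77,58)),("blueknob",S(526,178),T(239,268)),("pinkL",S(215,44),T(560,553)),("pinkR",S(349,19),T(384,564))):
    x,e=tri(a,b);print(k,x.round(1),round(e,1))
E
```

```text
top large [ 618.8 -131. ] 67 1.0 [ 618.  -130.6] 0.3
top medium [630.9 274.5] 53 2.0 [624.1 271.2] 0.6
top small [452.7  67.2] 40 0.8 [452.2  66.5] 0.3
scene large [ 617.1 -130.2] 67 1.9 [ 620.3 -129.7] 0.2
scene medium [622.9 276.5] 53 2.9 [629.7 272. ] 0.7
scene small [448.9  67.3] 40 1.3 [474.7  76. ] 0.6
knob [453.8  67.2 132.1] 1.1
cup [628.9 272.5 154.3] 2.3
blueknob [511.8 181.6 115.9] 1.4
pinkL [344.1 -10.7 115.7] 1.4
pinkR [337.3  92.8 114.1] 1.6
```

View pics/mask_top.png

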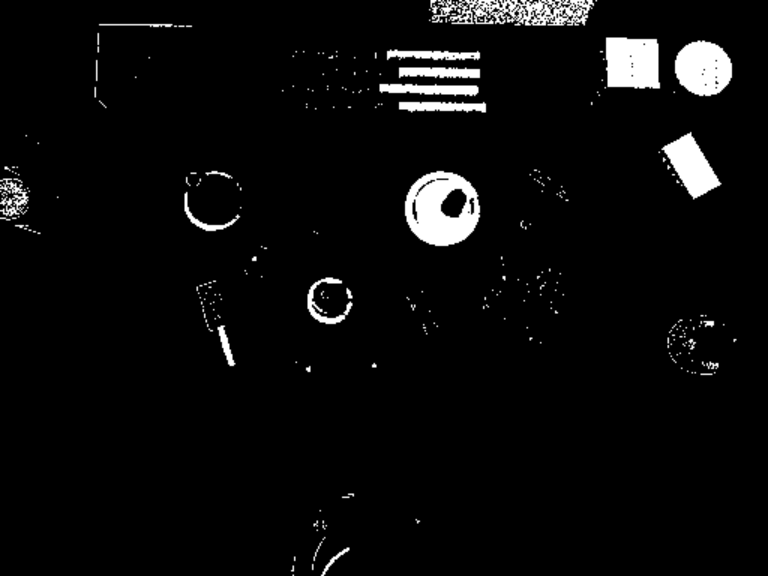

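```bash
python3 - <<'E'
import cv2, numpy as np
t=cv2.imread("pics/raw_top0.png"); s=cv2.imread("pics/raw_scene0.png")
a=cv2.resize(t[120:160,280:330],(500,400),interpolation=cv2.INTER_CUBIC)
b=cv2.resize(s[215:265,190:230],(320,400),interpolation=cv2.INTER_CUBIC)
cv2.imwrite("pics/rook.png",np.hstack([a,b[:, :300]]))
E
```

```text
(no output)
```

View pics/rook.png

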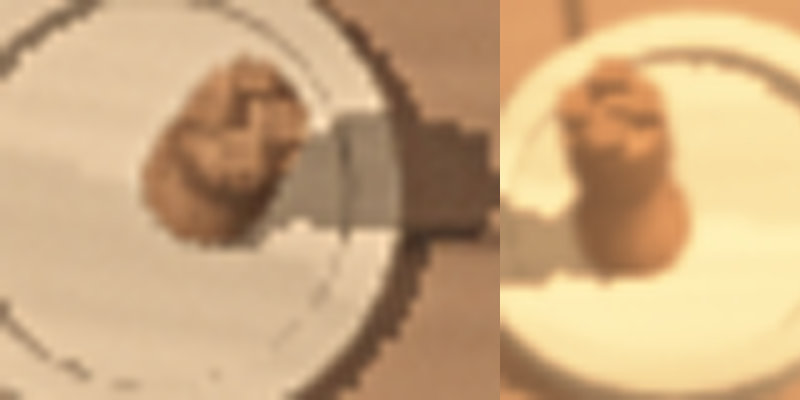

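```bash
python3 - <<'E'
from fit import *
print(tri((203.7,227.4),(304.2,131.4)),plane("scene",(203.7,227.4),85),plane("top",(304.2,131.4),85))
# foot, z=7: top crop bottom contour; 
print(proj("top",[[628.9,272.5,156]]),proj("top",[[453.8,67.2,135]]))
# cup top: ellipse
t=cv2.imread("pics/raw_top0.png");hs=cv2.cvtColor(t,cv2.COLOR_BGR2HSV)
for n,f in(("top",(129,119)),("scene",(384,183))):
    im=cv2.imread(f"pics/raw_{n}0.png");hs=cv2.cvtColor(im,cv2.COLOR_BGR2HSV).astype(int)
    m=np.zeros(im.shape[:2],bool);u,v=f;w=8;m[v-w:v+w,u-w:u+w]=True;m&=(hs[...,1]<60)&(hs[...,2]<170)
    yy,xx=np.nonzero(m);print(n,len(xx),xx.mean(),yy.mean(),plane(n,(xx.mean(),yy.mean()),155))
# mat
im=t;hs=cv2.cvtColor(im,cv2.COLOR_BGR2HSV).astype(int)
corn=[(508,252),(571,281),(544,342),(478,311)]
print(plane("top",np.array(corn)/1.5-.2,5).round(0),plane("top",np.array(corn)/1.5-.2,5).mean(0))
for k,p in dict(sand=(429,311),tin=(322,214),key1=(528,224),key2=(552,185),key3=(533,173),key4=(569,198)).items(): print(k,plane("top",np.array(p)/1.5,15).round(0))
E
```

```text
(array([ 622.01909002, -146.35310022,   81.86276456]), np.float64(0.9560019452383809)) [[ 624.05295384 -145.61722767]] [[ 621.19939354 -146.5714507 ]]
[[128.36303686 119.14084594]] [[216.6115409  195.82206567]]
top 56 128.5 119.28571428571429 [[628.82043009 272.44028203]]
scene 36 383.3333333333333 183.25 [[628.62675531 273.45716721]]
[[ 542. -249.]
 [ 491. -361.]
 [ 382. -310.]
 [ 436. -194.]] [ 462.69733007 -278.84122257]
sand [[ 435. -107.]]
tin [[605.  81.]]
key1 [[ 590. -284.]]
key2 [[ 662. -329.]]
key3 [[ 683. -295.]]
key4 [[ 638. -359.]]
```

```bash
cat > st.py <<'E'
from cell import env
import numpy as np
from scipy.spatial.transform import Rotation as R
s=env.state();M=R.from_euler('xyz',s['tcp_rot']).as_matrix()
print('t',round(s['t'],2),'p',s['eef_pos'].round(1),'jaw deg',round(np.degrees(np.arctan2(M[1,1],M[0,1])),1),'x',M[:,0].round(3),'F',s['ft_force'].round(1),'open',round(s['opening'],3),'j',s['joints'].round(2))
E
python3 st.py; python3 -m handwheel '[{"travel":[120,-230,20],"roll":0},{"travel":[120,-230,20],"roll":0},{"travel":[120,-230,20],"roll":0},{"travel":[120,-230,20],"roll":0},{"travel":[120,-230,20],"roll":0},{"travel":[120,-230,20],"roll":0},{"travel":[120,-230,20],"roll":0}]' -1; python3 st.py
```

```text
t 0.1 p [248.3 573.3 214.1] jaw deg 66.6 x [-0.    -0.001 -1.   ] F [ 0.2  0.2 -0.2] open 0.997 j [ 1.06  0.49  1.56  0.    1.09 -0.11]
t: 0.8
eef_pos: [369.1, 342.5, 234.8]
tcp_rot: [1.399, 1.571, 0.987]
ft_force: [-0.5, 0.1, 0.3]
opening: 0.999
t 0.8 p [369.1 342.5 234.8] jaw deg 66.4 x [ 0.  0. -1.] F [-0.5  0.1  0.3] open 0.999 j [ 0.62  0.3   1.82  0.    1.02 -0.54]
```

```bash
python3 -m handwheel '[{"travel":[150,-290,0],"roll":24},{"travel":[150,-290,0],"roll":24},{"travel":[150,-290,0],"roll":24},{"travel":[150,-290,0],"roll":24},{"travel":[150,-290,0],"roll":24},{"travel":[150,-290,0],"roll":24},{"travel":[150,-290,0],"roll":24},{"travel":[150,-290,0],"roll":24}]' -1; python3 -m handwheel '[{"travel":[103,-198,0],"roll":0},{"travel":[103,-198,0],"roll":0},{"travel":[103,-198,0],"roll":0},{"travel":[103,-198,0],"roll":0},{"travel":[103,-198,0],"roll":0},{"travel":[103,-198,0],"roll":0},{"travel":[103,-198,0],"roll":0}]' 0.1; python3 st.py
```

```text
t: 1.6
eef_pos: [520.6, 51.1, 234.0]
tcp_rot: [-1.096, 1.57, -1.089]
ft_force: [0.1, 1.0, -0.2]
opening: 1.004
t: 2.3
eef_pos: [621.6, -142.7, 233.9]
tcp_rot: [2.478, 1.569, 2.489]
ft_force: [-0.1, 0.2, -0.5]
opening: 0.479
t 2.3 p [ 621.6 -142.7  233.9] jaw deg 90.6 x [-0.001  0.001 -1.   ] F [-0.1  0.2 -0.5] open 0.479 j [-0.33  0.49  1.5   0.    1.15 -1.91]
```

```bash
python3 -m handwheel '[{"travel":[0.5,-3.5,-40],"roll":0},{"travel":[0.5,-3.5,-80],"roll":0},{"travel":[0.5,-3.5,-120],"roll":0},{"travel":[0.5,-3.5,-120],"roll":0},{"travel":[0.5,-3.5,-120],"roll":0}]' -0.4; python3 st.py; cat > shot.py <<'E'
import sys,cv2,numpy as np
from cell import optics
tag=sys.argv[1];o=[]
for n,(u,v) in(("scene",eval(sys.argv[2])),("top",eval(sys.argv[3]))):
    im=optics.read_camera(n)[:,:,::-1];cv2.imwrite(f"pics/raw_{n}_{tag}.png",im)
    u=min(max(u,50),462);v=min(max(v,70),314)
    o.append(cv2.resize(im[v-70:v+70,u-50:u+50],(400,560),interpolation=cv2.INTER_CUBIC))
cv2.imwrite(f"pics/v_{tag}.png",np.hstack(o))
E
python3 shot.py a "(205,235)" "(300,135)"
```

```text
t: 2.8
eef_pos: [622.2, -146.5, 115.5]
tcp_rot: [2.394, 1.57, 2.406]
ft_force: [0.8, -0.3, 0.2]
opening: 0.699
t 2.8 p [ 622.2 -146.5  115.5] jaw deg 90.7 x [-0.  0. -1.] F [ 0.8 -0.3  0.2] open 0.699 j [-0.33  0.62  1.62  0.    0.9  -1.92]
```

View pics/v_a.png

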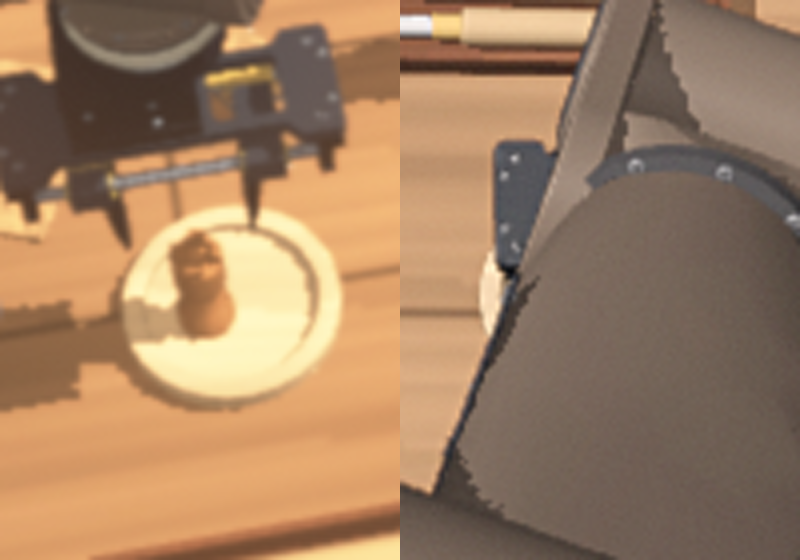

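The scene crop shows the rook's head (197,255) centred between the fingertips at (125,240) and (253,222). I'll go down and grip.

```bash
python3 -m handwheel '[{"travel":[0,0,-25],"roll":0},{"travel":[0,0,-50],"roll":0},{"travel":[0,0,-65],"roll":0},{"travel":[0,0,-65],"roll":0},{"travel":[0,0,-65],"roll":0}]' ; python3 -m handwheel '[{"travel":[0,0,0],"roll":0},{"travel":[0,0,0],"roll":0},{"travel":[0,0,0],"roll":0},{"travel":[0,0,0],"roll":0},{"travel":[0,0,0],"roll":0},{"travel":[0,0,0],"roll":0},{"travel":[0,0,0],"roll":0},{"travel":[0,0,0],"roll":0}]' 1;  python3 st.py
```

```text
t: 3.4
eef_pos: [622.6, -148.1, 50.9]
tcp_rot: [-0.273, 1.569, -0.263]
ft_force: [-0.1, 0.3, 0.5]
opening: 0.701
t: 4.2
eef_pos: [622.0, -148.0, 49.7]
tcp_rot: [1.355, 1.571, 1.365]
ft_force: [0.0, 1.1, 0.5]
opening: 0.333
t 4.2 p [ 622.  -148.    49.7] jaw deg 90.6 x [ 0.  0. -1.] F [0.  1.1 0.5] open 0.333 j [-0.34  0.7   1.66  0.    0.78 -1.92]
```

```bash
python3 -m handwheel '[{"travel":[0,0,15],"roll":0},{"travel":[0,0,40],"roll":0},{"travel":[0,0,60],"roll":0},{"travel":[-20,-16,60],"roll":0},{"travel":[-45,-37,60],"roll":0},{"travel":[-70,-57,60],"roll":0},{"travel":[-95,-78,60],"roll":0},{"travel":[-120,-98,60],"roll":0}]'; python3 -m handwheel '[{"travel":[-20,-17,0],"roll":0},{"travel":[-39,-33,0],"roll":0},{"travel":[-39,-33,-15],"roll":0},{"travel":[-39,-33,-35],"roll":0},{"travel":[-39,-33,-52],"roll":0},{"travel":[-39,-33,-52],"roll":0}]'; python3 st.py;  python3 shot.py b "(150,200)" "(350,200)"
```

```text
t: 5.0
eef_pos: [501.1, -246.8, 110.7]
tcp_rot: [-0.519, 1.57, -0.508]
ft_force: [0.7, -0.4, -0.7]
opening: 0.331
t: 5.6
eef_pos: [462.3, -278.6, 56.9]
tcp_rot: [2.439, 1.568, 2.449]
ft_force: [0.5, 0.0, -0.6]
opening: 0.331
t 5.6 p [ 462.3 -278.6   56.9] jaw deg 90.6 x [-0.002  0.002 -1.   ] F [ 0.5  0.  -0.6] open 0.331 j [-0.66  0.59  1.91  0.    0.64 -2.25]
```

View pics/v_b.png

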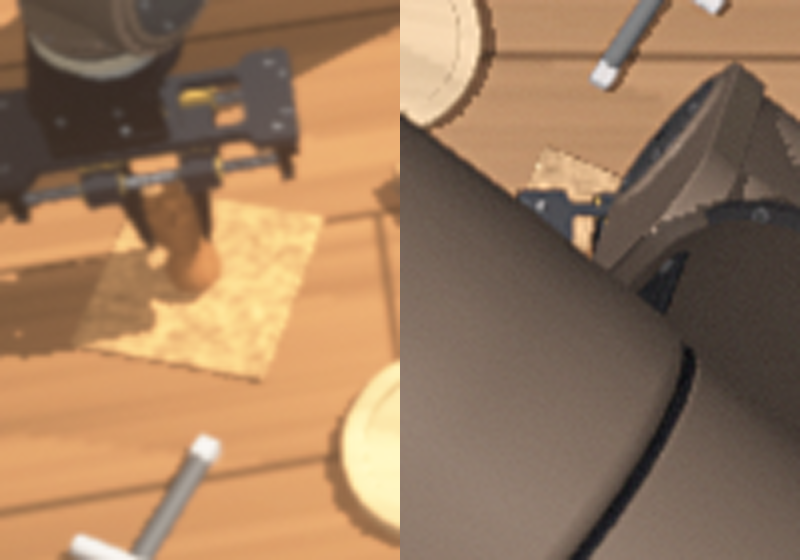

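```bash
python3 - <<'E'
from fit import *
q=proj("scene",[[462,-279,14],[462,-279,60],[462,-279,92]]);print(q,(q-[100,130])*4)
im=cv2.imread("pics/raw_scene_b.png");cv2.imwrite("pics/b2.png",cv2.resize(im[170:210,125:165],(600,600),interpolation=cv2.INTER_CUBIC))
E
```

```text
[[147.84982006 196.92903616]
 [144.34965093 186.75094948]
 [141.78402339 179.29040158]] [[191.39928025 267.71614465]
 [177.3986037  227.00379791]
 [167.13609355 197.16160631]]
```

View pics/b2.png

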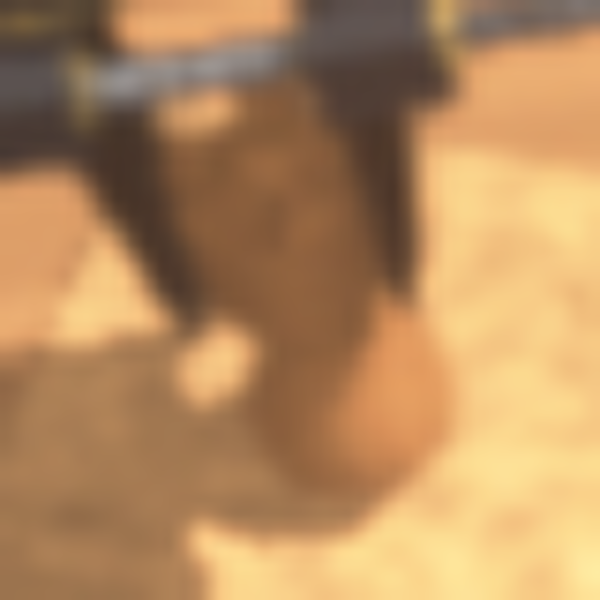

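The rook's foot (350,420) and head (275,220) lie on the projected vertical axis, so it is hanging upright over the mat. I'll lower it and release.

```bash
python3 -m handwheel '[{"travel":[0,0,-4],"roll":0},{"travel":[0,0,-7],"roll":0},{"travel":[0,0,-8.5],"roll":0},{"travel":[0,0,-8.5],"roll":0},{"travel":[0,0,-8.5],"roll":0}]'; python3 st.py
```

```text
t: 6.2
eef_pos: [463.0, -279.0, 49.2]
tcp_rot: [0.865, 1.571, 0.875]
ft_force: [0.7, 0.0, -0.9]
opening: 0.331
t 6.2 p [ 463.  -279.    49.2] jaw deg 90.6 x [ 0.  0. -1.] F [ 0.7  0.  -0.9] open 0.331 j [-0.66  0.6   1.92  0.    0.62 -2.25]
```

```bash
python3 -m handwheel '[{"travel":[0,0,-1],"roll":0},{"travel":[0,0,-1.5],"roll":0},{"travel":[0,0,-1.5],"roll":0}]'; python3 st.py; python3 -m handwheel '[{"travel":[0,0,0],"roll":0},{"travel":[0,0,0],"roll":0},{"travel":[0,0,0],"roll":0},{"travel":[0,0,0],"roll":0},{"travel":[0,0,20],"roll":0},{"travel":[0,0,60],"roll":0},{"travel":[0,0,110],"roll":0},{"travel":[0,0,150],"roll":0}]' -0.4;python3 st.py
```

```text
t: 6.5
eef_pos: [463.0, -279.0, 47.7]
tcp_rot: [0.189, 1.571, 0.199]
ft_force: [-0.4, -0.0, 1.0]
opening: 0.332
t 6.5 p [ 463.  -279.    47.7] jaw deg 90.6 x [ 0.  0. -1.] F [-0.4 -0.   1. ] open 0.332 j [-0.66  0.6   1.92  0.    0.62 -2.25]
t: 7.3
eef_pos: [462.9, -279.0, 200.1]
tcp_rot: [-0.574, 1.57, -0.564]
ft_force: [-0.1, -0.6, -0.2]
opening: 0.697
t 7.3 p [ 462.9 -279.   200.1] jaw deg 90.6 x [ 0.001 -0.    -1.   ] F [-0.1 -0.6 -0.2] open 0.697 j [-0.66  0.39  1.78  0.    0.97 -2.25]
```

```bash
python3 -m handwheel '[{"travel":[120,350,0],"roll":0},{"travel":[120,350,0],"roll":0},{"travel":[120,350,0],"roll":0},{"travel":[120,350,0],"roll":0},{"travel":[120,350,0],"roll":0},{"travel":[120,350,0],"roll":0},{"travel":[120,350,0],"roll":0},{"travel":[120,350,0],"roll":0}]';python3 -m handwheel '[{"travel":[46,202,10],"roll":0},{"travel":[46,202,10],"roll":0},{"travel":[46,202,10],"roll":0},{"travel":[46,202,10],"roll":0},{"travel":[46,202,10],"roll":0},{"travel":[46,202,10],"roll":0},{"travel":[46,202,10],"roll":0}]' -0.5; python3 st.py;  python3 shot.py c "(385,190)" "(140,125)"; python3 shot.py c0 "(150,190)" "(350,200)"
```

```text
t: 8.1
eef_pos: [583.5, 74.8, 197.6]
tcp_rot: [1.049, 1.57, 1.062]
ft_force: [-0.8, -1.1, 0.3]
opening: 0.7
t: 8.8
eef_pos: [628.6, 272.1, 207.3]
tcp_rot: [-2.646, 1.57, -2.636]
ft_force: [0.0, -1.0, 0.6]
opening: 0.75
t 8.8 p [628.6 272.1 207.3] jaw deg 90.6 x [-0.001 -0.    -1.   ] F [ 0.  -1.   0.6] open 0.75 j [ 0.31  0.59  1.4  -0.    1.15 -1.27]
```

View pics/v_c.png

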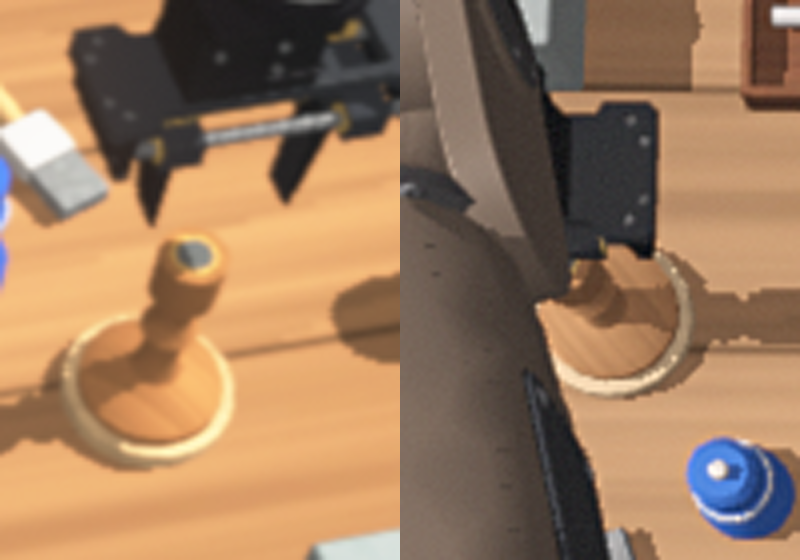

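View pics/v_c0.png

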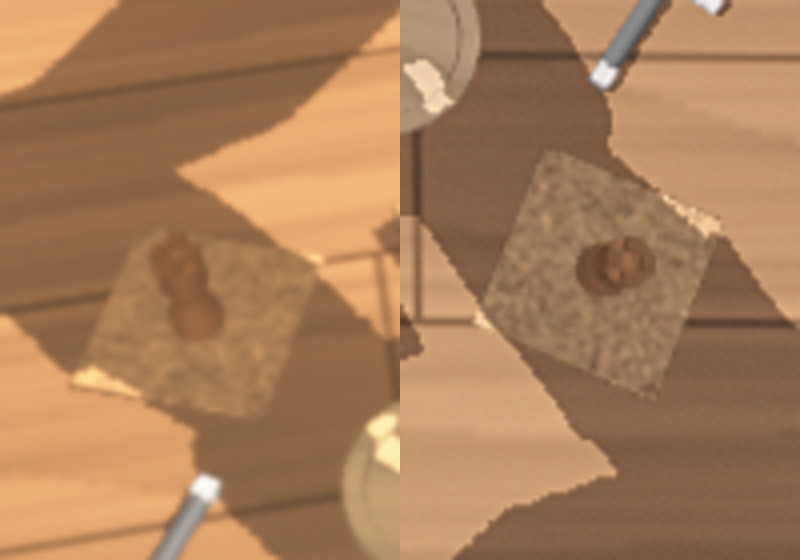

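The rook stands upright on the mat (195,290). The candlestick's cup (193,255) lies on the line between the fingers. I'll go down and grip it.

```bash
python3 -m handwheel '[{"travel":[0,0.5,-25],"roll":0},{"travel":[0,0.5,-50],"roll":0},{"travel":[0,0.5,-75],"roll":0},{"travel":[0,0.5,-87],"roll":0},{"travel":[0,0.5,-87],"roll":0},{"travel":[0,0.5,-87],"roll":0}]' ; python3 -m handwheel '[{"travel":[0,0,0],"roll":0},{"travel":[0,0,0],"roll":0},{"travel":[0,0,0],"roll":0},{"travel":[0,0,0],"roll":0},{"travel":[0,0,0],"roll":0},{"travel":[0,0,0],"roll":0},{"travel":[0,0,0],"roll":0},{"travel":[0,0,0],"roll":0}]' 1;  python3 st.py
```

```text
t: 9.6
eef_pos: [629.4, 273.3, 121.6]
tcp_rot: [0.378, 1.57, 0.388]
ft_force: [-0.1, -0.1, -0.3]
opening: 0.751
t: 10.4
eef_pos: [629.0, 273.5, 120.9]
tcp_rot: [0.247, 1.57, 0.257]
ft_force: [0.7, -1.2, 2.8]
opening: 0.416
t 10.4 p [629.  273.5 120.9] jaw deg 90.6 x [ 0.  0. -1.] F [ 0.7 -1.2  2.8] open 0.416 j [ 0.31  0.67  1.49 -0.    0.98 -1.27]
```

```bash
python3 -m handwheel '[{"travel":[0,0,10],"roll":0},{"travel":[0,0,30],"roll":0},{"travel":[0,0,50],"roll":0},{"travel":[0,0,70],"roll":0},{"travel":[0,-15,70],"roll":0},{"travel":[0,-40,70],"roll":0},{"travel":[0,-70,70],"roll":0},{"travel":[0,-100,70],"roll":0}]'; python3 -m handwheel '[{"travel":[-1,-30,0],"roll":0},{"travel":[-2,-60,0],"roll":0},{"travel":[-3,-90,0],"roll":0},{"travel":[-4,-120,0],"roll":0},{"travel":[-5,-150,0],"roll":0},{"travel":[-6,-180,0],"roll":0},{"travel":[-7,-210,0],"roll":0},{"travel":[-8,-240,0],"roll":0}]';  python3 -m handwheel '[{"travel":[-1,-25,0],"roll":0},{"travel":[-1.7,-45,0],"roll":0},{"travel":[-1.7,-58,0],"roll":0},{"travel":[-1.7,-63.7,0],"roll":0},{"travel":[-1.7,-63.7,-20],"roll":0},{"travel":[-1.7,-63.7,-40],"roll":0},{"travel":[-1.7,-63.7,-50],"roll":0},{"travel":[-1.7,-63.7,-50],"roll":0}]'; python3 st.py;  python3 shot.py d "(205,220)" "(300,135)";  python3 shot.py d0 "(370,200)" "(140,125)"
```

```text
t: 11.2
eef_pos: [628.2, 171.8, 189.6]
tcp_rot: [-2.971, 1.569, -2.96]
ft_force: [1.1, -0.0, -2.7]
opening: 0.415
t: 12.0
eef_pos: [619.9, -68.4, 189.7]
tcp_rot: [2.909, 1.569, 2.919]
ft_force: [-0.1, 0.9, -1.8]
opening: 0.417
t: 12.8
eef_pos: [618.6, -129.6, 139.3]
tcp_rot: [2.758, 1.568, 2.769]
ft_force: [-0.0, 0.1, -2.3]
opening: 0.417
t 12.8 p [ 618.6 -129.6  139.3] jaw deg 90.6 x [-0.003  0.001 -1.   ] F [-0.   0.1 -2.3] open 0.417 j [-0.31  0.58  1.62  0.    0.95 -1.89]
```

View pics/v_d.png

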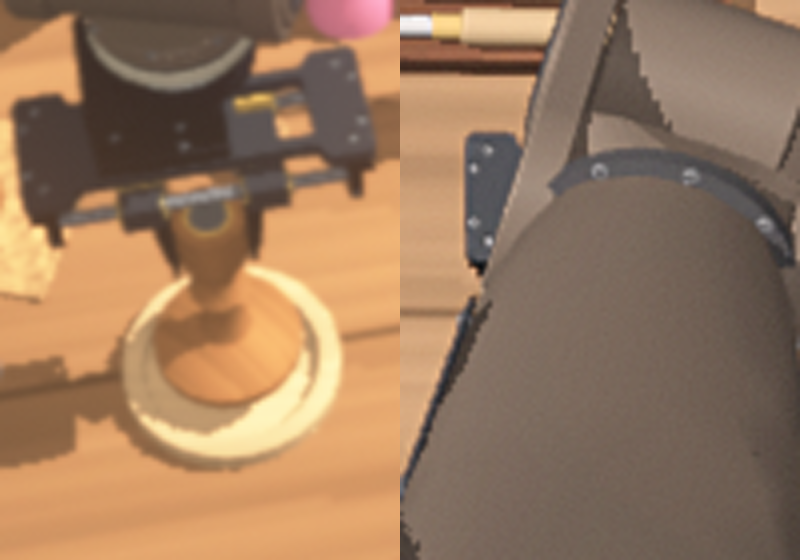

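View pics/v_d0.png

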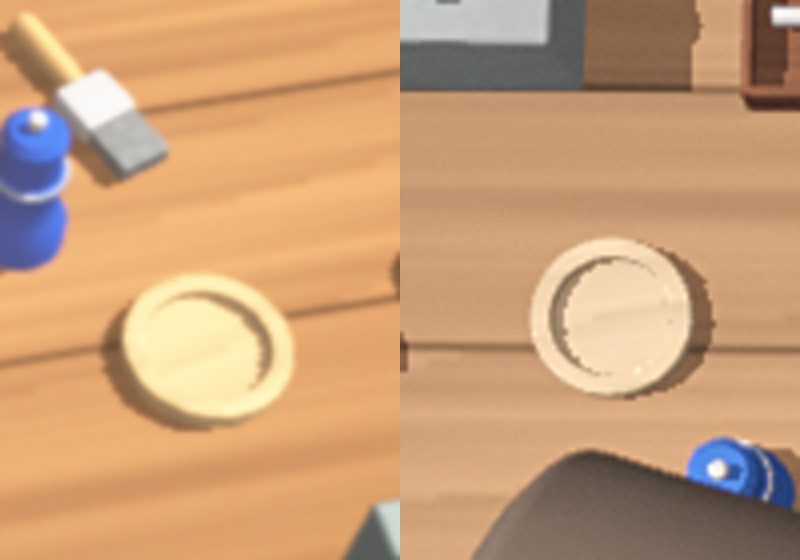

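```bash
python3 - <<'E'
from fit import *
p=plane("scene",[(155+228/4-.4,150+403/4-.4),(155+153/4-.4,150+340/4),(155+303/4-.4,150+340/4)],36);print(p)
q=proj("scene",[[619+45*np.cos(a),-130+45*np.sin(a),35] for a in np.linspace(0,2*np.pi,200)]);print((q.min(0)-[155,150])*4,(q.max(0)-[155,150])*4)
for n,(u,v,w) in dict(top=(142,134,30),scene=(372,217,30)).items():
    im=cv2.imread(f"pics/raw_{n}_d0.png");hs=cv2.cvtColor(im,cv2.COLOR_BGR2HSV).astype(int)
    m=((hs[...,1]<(97 if n=="top" else 112))&(hs[...,2]>150)&(hs[...,0]>10)&(hs[...,0]<35)).astype(np.uint8)*255
    q=np.zeros_like(m);q[v-w:v+w,u-w:u+w]=m[v-w:v+w,u-w:u+w]
    nn,lab,st,ce=cv2.connectedComponentsWithStats(q);i=1+st[1:,4].argmax()
    h=cv2.convexHull(max(cv2.findContours((lab==i).astype(np.uint8),0,cv2.CHAIN_APPROX_NONE)[0],key=len))[:,0]
    print(n,circ(plane(n,h,16)),sil(n,h,53,0,16))
E
```

```text
[[ 660.55500844 -136.18375385]
 [ 610.63956585 -175.16840945]
 [ 627.89929367  -86.06357639]]
[152.95723494 276.6532215 ] [301.83539755 406.75729843]
top (array([626.76371279, 272.2535139 ]), np.float64(53.234543298115646), np.float64(0.2731739918594639)) (array([628.05074179, 274.08908018]), np.float64(1.2248015501132372), array([627.11784692, 272.43339798]), np.float64(0.269848379662065))
scene (array([630.33947586, 271.85886278]), np.float64(54.3598141648539), np.float64(1.171107453577736)) (array([626.67440658, 274.66759373]), np.float64(1.2893372148531455), array([628.17613355, 273.3418022 ]), np.float64(0.3007626494859524))
```

The foot outline fits the predicted circle at (619,-130) to within 1 px. The medium stand refits at (627.5,272.7). I'll lower the candlestick.

```bash
python3 -m handwheel '[{"travel":[0,0,-8],"roll":0},{"travel":[0,0,-16],"roll":0},{"travel":[0,0,-22],"roll":0},{"travel":[0,0,-25],"roll":0},{"travel":[0,0,-26],"roll":0},{"travel":[0,0,-26],"roll":0},{"travel":[0,0,-26],"roll":0}]'; python3 st.py
```

```text
t: 13.7
eef_pos: [619.4, -130.2, 114.8]
tcp_rot: [-0.053, 1.57, -0.043]
ft_force: [0.5, -0.6, -2.7]
opening: 0.414
t 13.7 p [ 619.4 -130.2  114.8] jaw deg 90.6 x [ 0. -0. -1.] F [ 0.5 -0.6 -2.7] open 0.414 j [-0.31  0.61  1.64  0.    0.89 -1.89]
```

```bash
python3 -m handwheel '[{"travel":[0,0,-1],"roll":0},{"travel":[0,0,-2],"roll":0},{"travel":[0,0,-2.7],"roll":0},{"travel":[0,0,-2.7],"roll":0},{"travel":[0,0,-2.7],"roll":0}]'; python3 st.py
```

```text
t: 14.2
eef_pos: [619.2, -130.2, 111.9]
tcp_rot: [1.911, 1.571, 1.922]
ft_force: [-0.9, -0.3, -1.9]
opening: 0.416
t 14.2 p [ 619.2 -130.2  111.9] jaw deg 90.6 x [-0.  0. -1.] F [-0.9 -0.3 -1.9] open 0.416 j [-0.31  0.61  1.64  0.    0.89 -1.89]
```

```bash
python3 -m handwheel '[{"travel":[0,0,-0.7],"roll":0},{"travel":[0,0,-0.7],"roll":0},{"travel":[0,0,-0.7],"roll":0}]'; python3 st.py;  python3 -m handwheel '[{"travel":[0,0,0],"roll":0},{"travel":[0,0,0],"roll":0},{"travel":[0,0,0],"roll":0},{"travel":[0,0,0],"roll":0},{"travel":[0,0,0],"roll":0},{"travel":[0,0,20],"roll":0},{"travel":[0,0,50],"roll":0},{"travel":[0,0,95],"roll":0}]' -0.5;python3 st.py
```

```text
t: 14.5
eef_pos: [619.3, -130.3, 111.8]
tcp_rot: [-0.249, 1.57, -0.239]
ft_force: [-2.0, -0.6, 4.8]
opening: 0.413
t 14.5 p [ 619.3 -130.3  111.8] jaw deg 90.6 x [ 0.001 -0.    -1.   ] F [-2.  -0.6  4.8] open 0.413 j [-0.31  0.61  1.64  0.    0.89 -1.89]
t: 15.3
eef_pos: [618.3, -129.9, 205.4]
tcp_rot: [2.797, 1.567, 2.807]
ft_force: [0.5, -0.6, 0.5]
opening: 0.748
t 15.3 p [ 618.3 -129.9  205.4] jaw deg 90.6 x [-0.004  0.001 -1.   ] F [ 0.5 -0.6  0.5] open 0.748 j [-0.31  0.51  1.55  0.    1.09 -1.89]
```

```bash
python3 -m handwheel '[{"travel":[-165.5,197.4,0],"roll":0},{"travel":[-165.5,197.4,0],"roll":0},{"travel":[-165.5,197.4,0],"roll":0},{"travel":[-165.5,197.4,0],"roll":0},{"travel":[-165.5,197.4,0],"roll":0},{"travel":[-165.5,197.4,0],"roll":0},{"travel":[-165.5,197.4,0],"roll":0},{"travel":[-165.5,197.4,0],"roll":0}]';python3 st.py;  python3 shot.py e "(275,170)" "(225,195)";  python3 shot.py e0 "(210,220)" "(300,125)"
```

```text
t: 16.1
eef_pos: [454.6, 66.8, 206.4]
tcp_rot: [-0.066, 1.57, -0.056]
ft_force: [-0.2, -0.6, -0.0]
opening: 0.75
t 16.1 p [454.6  66.8 206.4] jaw deg 90.6 x [ 0.001 -0.    -1.   ] F [-0.2 -0.6 -0. ] open 0.75 j [ 0.    0.27  1.96 -0.    0.92 -1.58]
```

View pics/v_e.png

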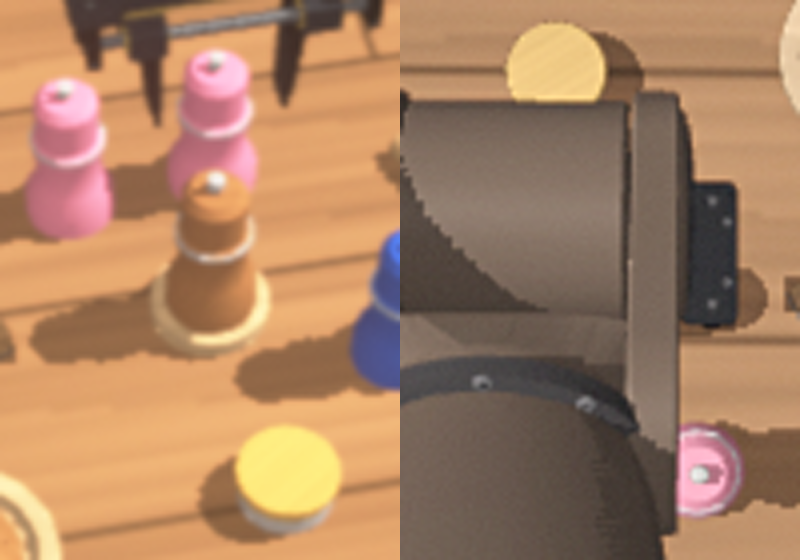

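View pics/v_e0.png

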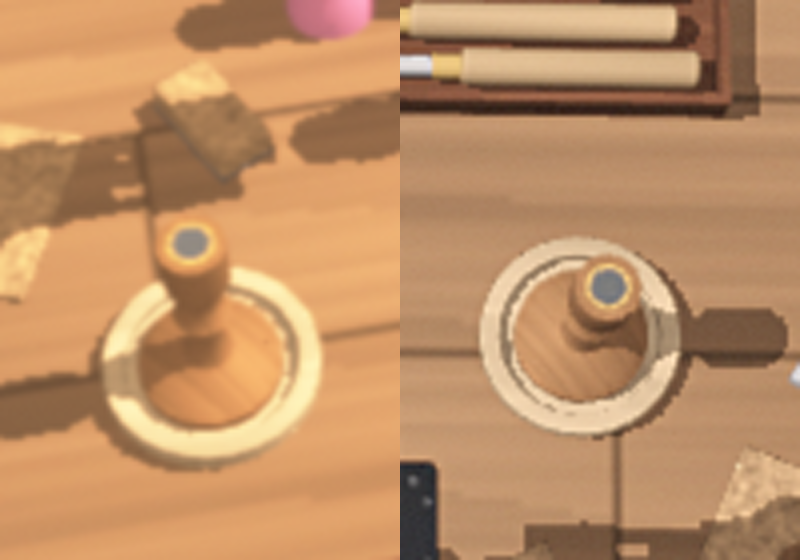

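The candlestick sits inside the large stand's recess, with a visible gap all round in both views. The brown mill's knob (215,183) is in line with the fingers at (155,115) and (285,95), and both pink mills stand clear behind it. I'll descend.

```bash
python3 -m handwheel '[{"travel":[-0.5,0.2,-30],"roll":0},{"travel":[-0.5,0.2,-60],"roll":0},{"travel":[-0.5,0.2,-85],"roll":0},{"travel":[-0.5,0.2,-105],"roll":0},{"travel":[-0.5,0.2,-115],"roll":0},{"travel":[-0.5,0.2,-115],"roll":0},{"travel":[-0.5,0.2,-115],"roll":0}]' ; python3 -m handwheel '[{"travel":[0,0,0],"roll":0},{"travel":[0,0,0],"roll":0},{"travel":[0,0,0],"roll":0},{"travel":[0,0,0],"roll":0},{"travel":[0,0,0],"roll":0},{"travel":[0,0,0],"roll":0},{"travel":[0,0,0],"roll":0},{"travel":[0,0,0],"roll":0}]' 1;  python3 st.py
```

```text
t: 17.0
eef_pos: [453.7, 67.2, 91.7]
tcp_rot: [0.207, 1.57, 0.216]
ft_force: [0.0, 0.2, 0.2]
opening: 0.75
t: 17.8
eef_pos: [453.4, 67.5, 91.5]
tcp_rot: [0.2, 1.57, 0.21]
ft_force: [-0.9, 1.8, 6.1]
opening: 0.443
t 17.8 p [453.4  67.5  91.5] jaw deg 90.6 x [ 0.001  0.    -1.   ] F [-0.9  1.8  6.1] open 0.443 j [ 0.    0.45  2.09  0.    0.61 -1.58]
```

```bash
python3 -m handwheel '[{"travel":[0,0,10],"roll":0},{"travel":[0,0,30],"roll":0},{"travel":[0,0,55],"roll":0},{"travel":[0,0,80],"roll":0},{"travel":[20,0,80],"roll":0},{"travel":[45,0,80],"roll":0},{"travel":[70,0,80],"roll":0},{"travel":[95,0,80],"roll":0}]'; python3 -m handwheel '[{"travel":[25,0,0],"roll":0},{"travel":[50,0,0],"roll":0},{"travel":[70,0,0],"roll":0},{"travel":[79,10,0],"roll":0},{"travel":[79,35,0],"roll":0},{"travel":[79,60,0],"roll":0},{"travel":[79,90,0],"roll":0},{"travel":[79,120,0],"roll":0}]';  python3 -m handwheel '[{"travel":[0,30,0],"roll":0},{"travel":[0,55,0],"roll":0},{"travel":[0,75,0],"roll":0},{"travel":[0,85,0],"roll":0},{"travel":[0,85,-20],"roll":0},{"travel":[0,85,-40],"roll":0},{"travel":[0,85,-60],"roll":0},{"travel":[0,85,-60],"roll":0}]'; python3 st.py;  python3 shot.py f "(370,190)" "(140,125)";  python3 shot.py f0 "(275,170)" "(225,195)"
```

```text
t: 18.6
eef_pos: [548.9, 67.4, 171.7]
tcp_rot: [2.87, 1.57, 2.88]
ft_force: [0.7, 0.2, -1.0]
opening: 0.446
t: 19.4
eef_pos: [626.3, 188.9, 171.4]
tcp_rot: [3.132, 1.57, -3.141]
ft_force: [0.4, 0.8, -1.7]
opening: 0.443
t: 20.2
eef_pos: [625.9, 271.6, 108.7]
tcp_rot: [-2.831, 1.566, -2.822]
ft_force: [-0.4, -0.4, -2.1]
opening: 0.446
t 20.2 p [625.9 271.6 108.7] jaw deg 90.6 x [-0.005 -0.002 -1.   ] F [-0.4 -0.4 -2.1] open 0.446 j [ 0.31  0.68  1.5  -0.    0.96 -1.27]
```

View pics/v_f.png

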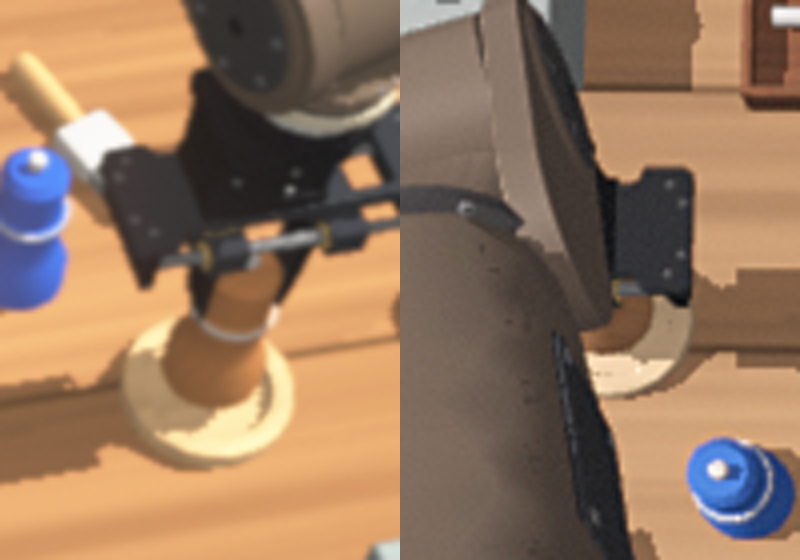

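View pics/v_f0.png

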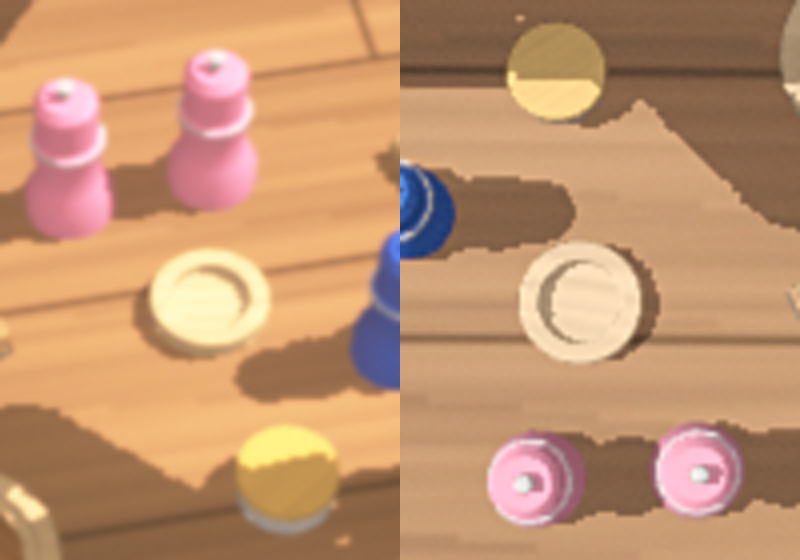

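```bash
python3 - <<'E'
from fit import *
for c in((626.5,272,34),):
  q=proj("scene",[[c[0]+31*np.cos(a),c[1]+31*np.sin(a),c[2]] for a in np.linspace(0,2*np.pi,200)]);print((q.min(0)-[320,120])*4,(q.max(0)-[320,120])*4)
n="scene";u,v,w=(233,178-0,24)
for n,(u,v,w) in dict(top=(219,200,22),scene=(277,176,22)).items():
    im=cv2.imread(f"pics/raw_{n}_f0.png");hs=cv2.cvtColor(im,cv2.COLOR_BGR2HSV).astype(int)
    m=((hs[...,1]<(97 if n=="top" else 112))&(hs[...,2]>150)&(hs[...,0]>10)&(hs[...,0]<35)).astype(np.uint8)*255
    q=np.zeros_like(m);q[v-w:v+w,u-w:u+w]=m[v-w:v+w,u-w:u+w]
    nn,lab,st,ce=cv2.connectedComponentsWithStats(q);i=1+st[1:,4].argmax()
    h=cv2.convexHull(max(cv2.findContours((lab==i).astype(np.uint8),0,cv2.CHAIN_APPROX_NONE)[0],key=len))[:,0]
    print(n,circ(plane(n,h,16)),sil(n,h,40,0,16)[2])
E
```

```text
[159.01206251 322.57955904] [259.9126374  406.80367276]
top (array([452.25053947,  66.39911946]), np.float64(40.13680852434325), np.float64(0.24705590714040168)) [452.41271192  66.62982533]
scene (array([456.53270701,  66.9078642 ]), np.float64(42.355735997547924), np.float64(1.1776678700105918)) [453.26951011  67.87137095]
```

```bash
python3 - <<'E'
from fit import *
im=cv2.imread("pics/raw_scene_f.png")
a=cv2.resize(im[175:240,345:400],None,fx=9,fy=9,interpolation=cv2.INTER_CUBIC)
for c,r,col in(((626.5,272,33.5),31,(255,0,0)),((627.7,272.7,16),53,(0,255,0)),((627.7,272.7,16),40,(0,255,0)),((626.5,272,33.5+90.5),21.5,(255,0,255))):
    q=proj("scene",[[c[0]+r*np.cos(t),c[1]+r*np.sin(t),c[2]] for t in np.linspace(0,2*np.pi,100)])
    cv2.polylines(a,[np.int32((q-[345,175]+.5)*9)],True,col,1)
cv2.imwrite("pics/f2.png",a)
E
```

```text
(no output)
```

View pics/f2.png

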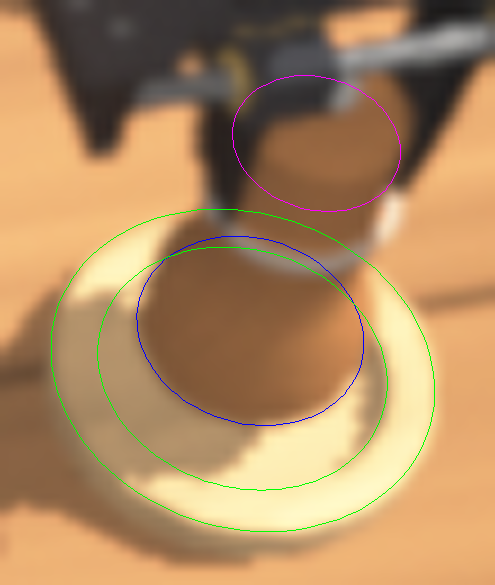

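The mill hangs upright, with its foot over the recess. The small stand refits at about (453,67). I'll lower it.

```bash
python3 -m handwheel '[{"travel":[0.5,-0.5,-8],"roll":0},{"travel":[0.5,-0.5,-15],"roll":0},{"travel":[0.5,-0.5,-20],"roll":0},{"travel":[0.5,-0.5,-23],"roll":0},{"travel":[0.5,-0.5,-24],"roll":0},{"travel":[0.5,-0.5,-24],"roll":0},{"travel":[0.5,-0.5,-24],"roll":0},{"travel":[0.5,-0.5,-24],"roll":0}]'; python3 st.py
```

```text
t: 21.2
eef_pos: [627.8, 272.0, 87.5]
tcp_rot: [0.504, 1.57, 0.515]
ft_force: [-1.1, -0.3, -2.7]
opening: 0.443
t 21.2 p [627.8 272.   87.5] jaw deg 90.6 x [ 0.  0. -1.] F [-1.1 -0.3 -2.7] open 0.443 j [ 0.31  0.71  1.52  0.    0.92 -1.27]
```

```bash
python3 -m handwheel '[{"travel":[0,0,-2],"roll":0},{"travel":[0,0,-4],"roll":0},{"travel":[0,0,-5],"roll":0},{"travel":[0,0,-5],"roll":0},{"travel":[0,0,-5],"roll":0}]'; python3 st.py
```

```text
t: 21.7
eef_pos: [627.8, 272.0, 82.6]
tcp_rot: [0.554, 1.57, 0.564]
ft_force: [-0.5, -0.1, 3.4]
opening: 0.445
t 21.7 p [627.8 272.   82.6] jaw deg 90.6 x [ 0.  0. -1.] F [-0.5 -0.1  3.4] open 0.445 j [ 0.31  0.71  1.52  0.    0.91 -1.27]
```

Contact at the expected height. I'll release, rise, and return toward the rook.

```bash
python3 -m handwheel '[{"travel":[0,0,0],"roll":0},{"travel":[0,0,0],"roll":0},{"travel":[0,0,0],"roll":0},{"travel":[0,0,0],"roll":0},{"travel":[0,0,0],"roll":0},{"travel":[0,0,25],"roll":0},{"travel":[0,0,65],"roll":0},{"travel":[0,0,115],"roll":0}]' -0.5; python3 -m handwheel '[{"travel":[0,-80,10],"roll":0},{"travel":[0,-80,10],"roll":0},{"travel":[-110,-370,10],"roll":0},{"travel":[-110,-370,10],"roll":0},{"travel":[-110,-370,10],"roll":0},{"travel":[-110,-370,10],"roll":0},{"travel":[-110,-370,10],"roll":0},{"travel":[-110,-370,10],"roll":0}]';python3 st.py; python3 shot.py g "(370,190)" "(140,125)"; python3 shot.py g0 "(150,190)" "(350,200)"
```

```text
t: 22.5
eef_pos: [627.0, 271.6, 196.9]
tcp_rot: [-2.869, 1.567, -2.859]
ft_force: [1.4, 0.6, -0.5]
opening: 0.753
t: 23.3
eef_pos: [520.4, -90.2, 207.5]
tcp_rot: [-0.145, 1.57, -0.135]
ft_force: [0.9, -0.7, 0.3]
opening: 0.747
t 23.3 p [520.4 -90.2 207.5] jaw deg 90.6 x [ 0.001 -0.    -1.   ] F [ 0.9 -0.7  0.3] open 0.747 j [-0.3   0.36  1.8   0.    0.97 -1.88]
```

View pics/v_g.png

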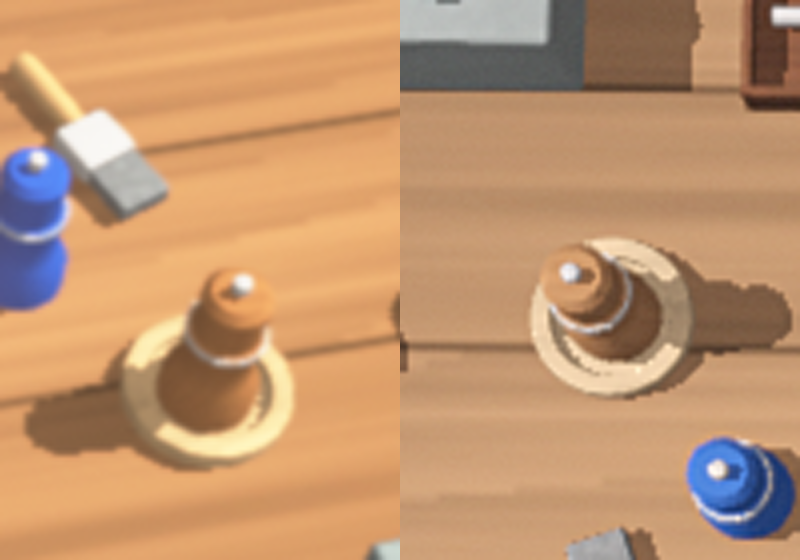

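View pics/v_g0.png

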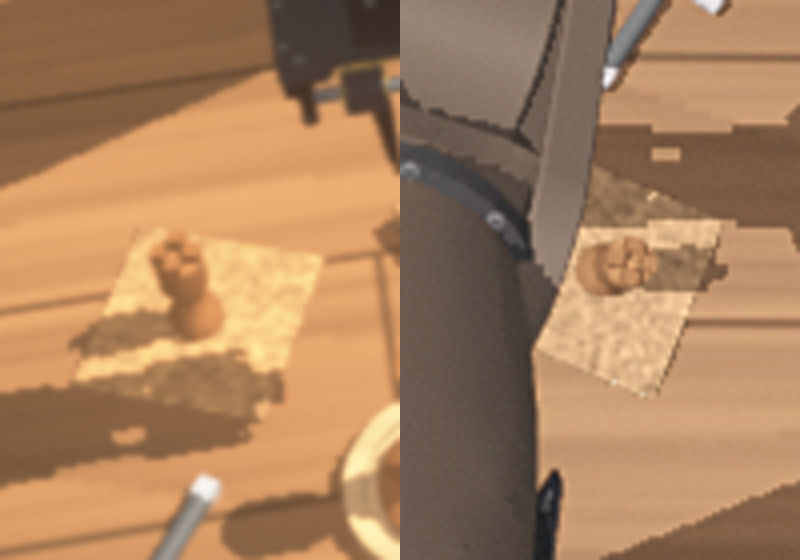

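The mill sits inside the medium stand's rim, upright. The rook is unchanged on the mat.

```bash
python3 -m handwheel '[{"travel":[-57.4,-188.8,0],"roll":0},{"travel":[-57.4,-188.8,0],"roll":0},{"travel":[-57.4,-188.8,0],"roll":0},{"travel":[-57.4,-188.8,0],"roll":0},{"travel":[-57.4,-188.8,0],"roll":0},{"travel":[-57.4,-188.8,0],"roll":0},{"travel":[-57.4,-188.8,-40],"roll":0},{"travel":[-57.4,-188.8,-80],"roll":0}]' -0.4; python3 -m handwheel '[{"travel":[0,0,-25],"roll":0},{"travel":[0,0,-50],"roll":0},{"travel":[0,0,-70],"roll":0},{"travel":[0,0,-79],"roll":0},{"travel":[0,0,-79],"roll":0},{"travel":[0,0,-79],"roll":0}]';python3 st.py
```

```text
t: 24.3
eef_pos: [465.3, -275.7, 127.2]
tcp_rot: [-0.571, 1.568, -0.559]
ft_force: [1.1, -0.1, 0.1]
opening: 0.7
t: 24.9
eef_pos: [464.7, -276.8, 49.0]
tcp_rot: [-0.502, 1.57, -0.491]
ft_force: [-0.3, 0.4, 0.7]
opening: 0.696
t 24.9 p [ 464.7 -276.8   49. ] jaw deg 90.6 x [ 0.001 -0.    -1.   ] F [-0.3  0.4  0.7] open 0.696 j [-0.66  0.6   1.92  0.    0.62 -2.24]
```

Nudge to centre at (463,-279,47.7), then grip.

```bash
python3 -m handwheel '[{"travel":[-1.7,-2.2,-1],"roll":0},{"travel":[-1.7,-2.2,-1],"roll":0},{"travel":[-1.7,-2.2,-1],"roll":0}]'; python3 -m handwheel '[{"travel":[0,0,0],"roll":0},{"travel":[0,0,0],"roll":0},{"travel":[0,0,0],"roll":0},{"travel":[0,0,0],"roll":0},{"travel":[0,0,0],"roll":0},{"travel":[0,0,0],"roll":0},{"travel":[0,0,0],"roll":0},{"travel":[0,0,0],"roll":0}]' 1;python3 st.py
```

```text
t: 25.2
eef_pos: [462.3, -279.8, 47.8]
tcp_rot: [-0.592, 1.57, -0.582]
ft_force: [0.1, -0.1, -0.4]
opening: 0.698
t: 26.0
eef_pos: [462.2, -279.6, 47.2]
tcp_rot: [1.974, 1.571, 1.984]
ft_force: [-0.0, 0.0, 0.0]
opening: 0.329
t 26.0 p [ 462.2 -279.6   47.2] jaw deg 90.6 x [-0.  0. -1.] F [-0.  0.  0.] open 0.329 j [-0.67  0.6   1.92  0.    0.62 -2.25]
```

```bash
python3 -m handwheel '[{"travel":[0,0,15],"roll":0},{"travel":[0,0,45],"roll":0},{"travel":[0,0,75],"roll":0},{"travel":[0,0,100],"roll":0},{"travel":[0,15,100],"roll":0},{"travel":[0,45,100],"roll":0},{"travel":[0,75,100],"roll":0},{"travel":[0,105,100],"roll":0}]'; python3 -m handwheel '[{"travel":[-2,30,0],"roll":0},{"travel":[-4,60,0],"roll":0},{"travel":[-6,90,0],"roll":0},{"travel":[-8,120,0],"roll":0},{"travel":[-9,150,0],"roll":0},{"travel":[-9,180,0],"roll":0},{"travel":[-9,210,0],"roll":0},{"travel":[-9,230,0],"roll":0}]';  python3 -m handwheel '[{"travel":[0,8,0],"roll":0},{"travel":[0,11.6,0],"roll":0},{"travel":[0,11.6,-15],"roll":0},{"travel":[0,11.6,-40],"roll":0},{"travel":[0,11.6,-65],"roll":0},{"travel":[0,11.6,-78],"roll":0},{"travel":[0,11.6,-78],"roll":0}]'; python3 st.py;  python3 shot.py i "(275,170)" "(225,195)"
```

```text
t: 26.8
eef_pos: [461.5, -172.8, 146.4]
tcp_rot: [2.52, 1.57, 2.53]
ft_force: [1.0, 0.0, 0.3]
opening: 0.333
t: 27.6
eef_pos: [452.2, 57.5, 146.5]
tcp_rot: [2.937, 1.569, 2.948]
ft_force: [0.2, 0.6, -0.2]
opening: 0.329
t: 28.3
eef_pos: [452.4, 66.3, 67.7]
tcp_rot: [3.125, 1.567, 3.134]
ft_force: [0.0, -0.2, 0.7]
opening: 0.332
t 28.3 p [452.4  66.3  67.7] jaw deg 90.5 x [-0.003  0.    -1.   ] F [ 0.  -0.2  0.7] open 0.332 j [ 0.    0.49  2.11  0.    0.55 -1.58]
```

View pics/v_i.png

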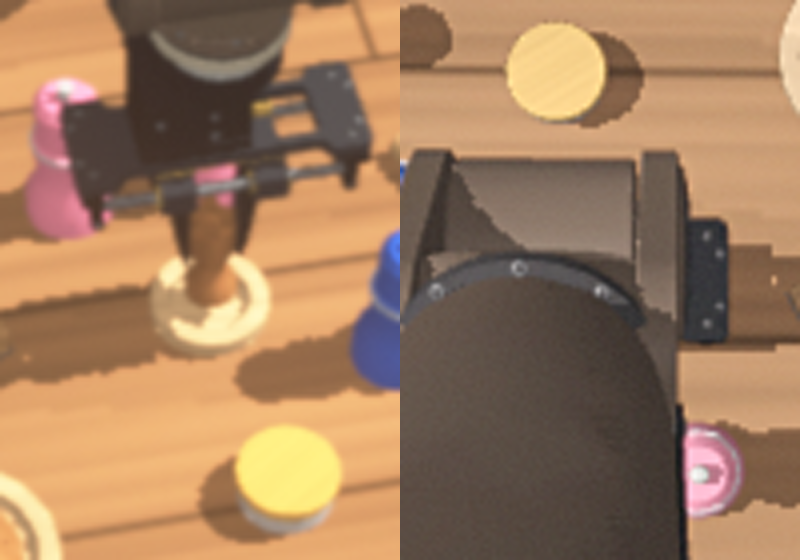

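```bash
python3 -m handwheel '[{"travel":[0,0,-6],"roll":0},{"travel":[0,0,-11],"roll":0},{"travel":[0,0,-15],"roll":0},{"travel":[0,0,-16],"roll":0},{"travel":[0,0,-16],"roll":0},{"travel":[0,0,-16],"roll":0},{"travel":[0,0,-16],"roll":0}]'; python3 st.py
```

```text
t: 29.1
eef_pos: [453.3, 67.1, 53.4]
tcp_rot: [0.312, 1.571, 0.323]
ft_force: [0.2, 0.1, -0.6]
opening: 0.331
t 29.1 p [453.3  67.1  53.4] jaw deg 90.6 x [ 0.  0. -1.] F [ 0.2  0.1 -0.6] open 0.331 j [ 0.    0.52  2.12  0.    0.51 -1.58]
```

```bash
python3 -m handwheel '[{"travel":[0,0,-2],"roll":0},{"travel":[0,0,-3.5],"roll":0},{"travel":[0,0,-4.2],"roll":0},{"travel":[0,0,-4.2],"roll":0},{"travel":[0,0,-4.2],"roll":0}]'; python3 st.py
```

```text
t: 29.6
eef_pos: [453.2, 67.0, 49.1]
tcp_rot: [1.165, 1.571, 1.175]
ft_force: [-0.1, -0.1, 1.6]
opening: 0.337
t 29.6 p [453.2  67.   49.1] jaw deg 90.6 x [ 0.  0. -1.] F [-0.1 -0.1  1.6] open 0.337 j [ 0.    0.53  2.12  0.    0.49 -1.58]
```

Touching lightly. I'll release, rise, and move clear.

```bash
python3 -m handwheel '[{"travel":[0,0,0],"roll":0},{"travel":[0,0,0],"roll":0},{"travel":[0,0,0],"roll":0},{"travel":[0,0,0],"roll":0},{"travel":[0,0,20],"roll":0},{"travel":[0,0,60],"roll":0},{"travel":[0,0,110],"roll":0},{"travel":[0,0,160],"roll":0}]' -0.4; python3 -m handwheel '[{"travel":[20,-300,40],"roll":0},{"travel":[20,-300,40],"roll":0},{"travel":[20,-300,40],"roll":0},{"travel":[20,-300,40],"roll":0},{"travel":[20,-300,40],"roll":0},{"travel":[20,-300,40],"roll":0},{"travel":[20,-300,40],"roll":0},{"travel":[20,-300,40],"roll":0}]';python3 st.py; python3 - <<'E'
from cell import optics
import cv2
for n in ("scene","top"):
    im=optics.read_camera(n)[:,:,::-1];cv2.imwrite(f"pics/raw_{n}_end.png",im)
    cv2.imwrite(f"pics/{n}_end.png",cv2.resize(im[90:282,90:346] if n=="top" else im[90:282,130:386+40],(790,590),interpolation=cv2.INTER_CUBIC))
E
```

```text
t: 30.4
eef_pos: [452.7, 67.0, 210.8]
tcp_rot: [3.048, 1.57, 3.058]
ft_force: [0.2, 0.5, 0.4]
opening: 0.698
t: 31.2
eef_pos: [472.8, -233.8, 248.7]
tcp_rot: [2.278, 1.57, 2.286]
ft_force: [0.0, 1.7, -0.3]
opening: 0.702
t 31.2 p [ 472.8 -233.8  248.7] jaw deg 90.4 x [-0.     0.001 -1.   ] F [ 0.   1.7 -0.3] open 0.702 j [-0.58  0.32  1.75  0.    1.07 -2.16]
```

View pics/scene_end.png

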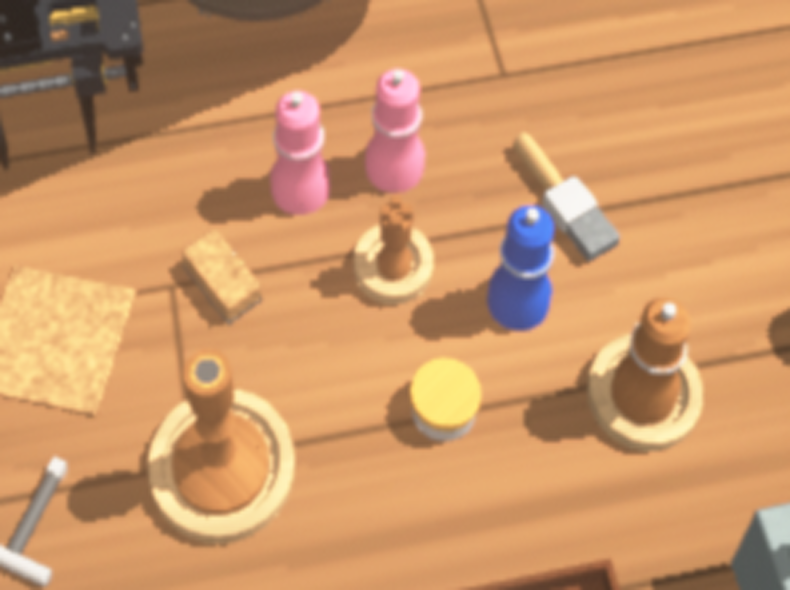

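View pics/top_end.png

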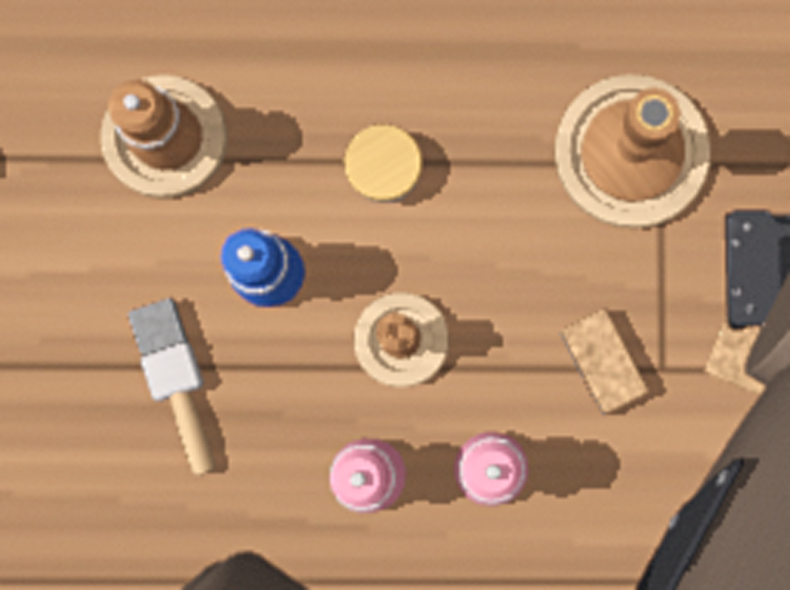

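Both views show all three upright inside their rims. In the scene crop the candlestick is at (215,455), the mill at (650,385) and the rook at (397,255). I'll check the fixed items by image difference, then hand in.

```bash
python3 - <<'E'
import cv2,numpy as np
a=cv2.imread("pics/raw_scene0.png").astype(int);b=cv2.imread("pics/raw_scene_end.png").astype(int)
for k,(x0,y0,x1,y1) in dict(sand=(197,163,230,196),tin=(282,205,312,236),key=(115,236,158,284)).items():
    d=abs(a-b)[y0:y1,x0:x1].max(2);print(k,(d>40).sum(),d.mean().round(1))
from cell import job; job.job_done()
E
```

```text
sand 0 6.1
tin 0 5.9
key 17 6.8
the job is handed in; nothing more can be done
```

The swap is done and handed in at about 31 s. I parked the rook on the cork mat, moved the candlestick to the large stand and the mill to the medium stand, then moved the rook to the small stand.

- **Placement:** in the last pictures from both cameras, all three stand upright with their feet inside the rims. Each was set down to within about 1 mm of the height expected for the recess floor, with light contact of 1.6 to 5 N. The gripper was clear of everything at hand-in.
- **Objects to leave alone:** comparing the first and last scene pictures, the sanding block and wax tin show no changed pixels. The chuck key area shows 17 changed pixels. I put these down to the candlestick's and arm's new shadows, but I did not check that separately. The gripper never went down near the key.
- **Look-alikes:** the blue and pink mills look as they did at the start. I did not difference them.
- **Disagreements between checks:** the two cameras differed by 2 to 3 mm on the stand positions, within the 9 mm clearance. The mill's foot hung about 2 mm off the predicted outline just before it was lowered.

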